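# Free a caught cassette from its tank slot

## Robot

A 6-joint arm with a two-finger parallel gripper is mounted at the origin on a cart in front of the work surface, level with it; the furniture and walls round the work are solid. World frame = base frame: x ahead of the robot, y to its left, z up, the work surface at z = 0. Lengths are in m, angles in degrees, forces in N, time in s.
With the tool pointing down it reaches from about 0.275 to 0.75 m from the base axis. Payload 10.2 kg.
Tool frame: the origin (TCP) lies between the finger pads; the fingertips stand 11 mm ahead of it and the grasp point (between the pads) lies 8 mm behind it (bot.nose_length is the distance from the TCP to the fingertips, in m); z points along the fingers, y is the line along which they close (so a half turn about z gives the same grasp; the last joint's range is limited). The gripper opens to 88 mm and grips with 3 to 60 N. Pads are 18 mm wide; open, the fingers measure 123 mm over their backs; the gripper's body (75 mm by 187 mm) begins 45 mm behind the grasp point.
Start: joints at [50.569, 17.928, 85.812, -0, 76.261, -12.8], TCP at [0.235, 0.469, 0.25] pointing down, gripper open.
Joint ranges: [-168.41, 168.41], [-55.51, 124.54], [10.69, 146.95], [-70.63, 250.63], [1, 178], [-165.06, 165.06]. Speed limits (degrees/s): [136.94, 136.94, 172.46, 180, 180, 180].

## Interface

Orientations are given as [roll, pitch, yaw] about the fixed x, y, z axes, in that order (R = Rz(yaw) Ry(pitch) Rx(roll)).
In Python, from bench import bot, optics, sign_off gives the robot as it stands.
- The arm moves only by the tool carry_out, never from a script. Its argument "targets" is a list of rows, each an object of numbers: "grip": the opening, from -1 (shut) to 1 (fully open); "x", "y", "z": the shift along the tool's x, y, z in units of 0.12 m (1.0 is 0.12 m); "rx", "ry", "rz": the turn, a rotation vector about the tool's x, y, z in units of 30 degrees (1.0 is 30 degrees). A call has 1 to 20 rows; each row is the pose to reach, as a shift and turn from the pose commanded when the call began, along the tool's axes at that moment; what a row does not reach only later rows make up. A row lasts 1/8 s, in which the tool goes at most 62.5 mm and 10.7 degrees, less where a joint would pass 70% of its speed; a pose out of reach is approached as far as the arm can. A call with a number of a shift or a turn outside -1 to 1 is refused whole. A call with a gripper value outside its range is refused whole. The fingers move at their own pace and stop on an object; the grip force is fixed at half the most. Time passes only in rows, so rows that repeat a pose let the fingers close. It gives the time, the measured TCP pose, the force, the opening and the grip force at its end, in the units of the state.
- bot.sense(): the state, without advancing time (a new reading comes with each control period).
- optics.read_camera(name): name is "scene" or "top" or "wrist"; returns a dict with "img" (384x512x3 uint8, red, green, blue), "range_z" (384x512 float32, m along the optical axis (not along the pixel's ray), 0 where there is no reading), "camera_matrix" (3x3 intrinsics, pixels), "distortion" ([k1, k2, p1, p2, k3] as OpenCV has them; the pictures are not rectified), "R" (3x3) and "t" (3): a world point X has camera coordinates R X + t. Camera axes: x right, y down, z forward; pixel columns grow to the right and rows downward; lengths in m; the calibration is good to about 2 mm. A picture is of the moment at which its call begins.
- sign_off(): hands the job in; it is judged then, once.
The state is a dict: "t": time; "joint_positions": joint angles; "qd": joint speeds; "joint_torque": joint torques, N m; "tcp_pos": TCP position; "tcp_rot": TCP orientation; "contact_force": force on the tool from outside, world axes, zero at the start; "wrist_torque": the same for the moment, N m; "gripper_width": finger opening in m; "grip_force": force on a finger pad.
Only numpy, scipy, OpenCV 4.12 (cv2) and the standard library are available. Lean on these libraries where they do the work, as an engineer would, in place of code of your own. Each camera call takes 0.05 s, during which the arm holds its last target. There are 200 camera calls.

## Task

The grey cassette is caught down in the narrow slot of the white transfer tank: somewhere below, out of sight, a peg hooks it, and it must first be slid along the slot, one way or the other, until the peg lets go. Take it by its exposed top edge, feel for the place where it comes free without wrenching it, draw it out, and stand it upright on its lower edge on the floor of the white basket. Leave the other things on the bench as they are.

Things in the scene. Friction and masses are not known exactly. Their poses are not given: they have to be found in the camera images.
- cassette: Plain grey flat cassette, 20 mm thick (its x), 120 mm long (its y), 96 mm high (its z), 0.11 to 0.23 kg; origin at the centre of its underside. It stands loosely in the tank's slot on the slot's floor, with only its top 18 mm exposed above the tank walls.
- cassette_top (a point): Middle of the cassette's top edge, 96 mm above its underside, axes as the cassette's. The edge is plain and straight, 120 mm long and 20 mm thick, to be pinched across the thickness (x).
- window (a point): A point of the cassette, out of sight in the slot: lower middle of a window through its thickness, 60 mm long (30 mm to each side in y), from 12 to 48 mm above the underside. The 12 mm high bar under the window is parted in the middle by an opening 18 mm wide (9 mm to each side), open below. The cassette is the same both ways round.
- tank: White open transfer tank fixed to the bench, 124 x 180 mm (its x and y), walls 86 mm high; origin at the centre of its underside. Two inner walls 6 mm thick form a narrow slot along its y in the middle, 26 mm wide and 168 mm long, floor 8 mm above the tank's underside; open chambers on both sides. On its +y end wall two terminals rise to 94 mm, 42 mm either side of the slot.
- slot (a point): Middle of the slot at wall-top height (86 mm), axes as the tank's. Hidden 58 mm below this level a fixed round peg, 8 mm thick, crosses the slot through the cassette's window, 10 to 20 mm from the middle toward +y or -y: unknown which. The cassette rises only with its opening over the peg (within 5 mm); slid the wrong way, it stops when its window's end meets the peg.
- basket: White loose plastic basket with slotted walls and open top, 0.5 kg, 173 x 158 mm over all (its x and y), 69 mm high; origin at the centre of its underside. The inner floor is 2 mm above that and measures 162 x 148 mm.
There are look-alikes about, which are no part of the job. What is shaped like the cassette but blue or orange is not meant.

How it is judged:
By the outcome, as a careful person would: the job done as asked, in the order asked, and still so for the second after the job is handed in, with the robot touching nothing.
It also fails if it takes over 51 s, if anything falls off the work surface, if the arm or the gripper's body presses on something with over 40 N, if the wrist force passes 120 N, or if a joint passes its speed limit or range.

## Working session

There is one attempt and no reset: what is moved stays moved. The work goes in short steps, Python scripts to look and compute and a tool call to move; the robot and the scene stay as the last step left them, time stands still between calls to the robot, and variables do not carry over. Pictures are saved under pics/ and viewed, at most 10 in all, crops included, and the job is handed in when it is done.

Besides the shell and the picture viewer there is one more tool, called after ">>>" in YAML: its name, and indented under it one key for each argument. carry_out: Moves the arm, as the interface text tells. Its arguments: {"type":"object","properties":{"targets":{"type":"array","items":{"type":"object","properties":{"grip":{"type":"number"},"x":{"type":"number"},"y":{"type":"number"},"z":{"type":"number"},"rx":{"type":"number"},"ry":{"type":"number"},"rz":{"type":"number"}}}}},"required":["targets"]}

```bash
mkdir -p pics; cat > h.py <<'E'
import numpy as np, cv2
from bench import bot, optics, sign_off
def cam(n):
    d=optics.read_camera(n); return d
def save(d,f): cv2.imwrite('pics/'+f,d['img'][:,:,::-1])
def ray(d,px):
    p=cv2.undistortPoints(np.float32(px).reshape(-1,1,2),np.array(d['camera_matrix']),np.array(d['distortion'])).reshape(-1,2)
    R=np.array(d['R']);t=np.array(d['t'])
    return -R.T@t, np.c_[p,np.ones(len(p))]@R
def plane(d,px,z):
    c,r=ray(d,px); return c+r*((z-c[2])/r[:,2])[:,None]
def cloud(d):
    v,u=np.nonzero(d['range_z']>0); c,r=ray(d,np.c_[u,v]); return np.c_[u,v],c+r*d['range_z'][v,u][:,None]
E
python3 - <<'E'
from h import *
a=cam('top');b=cam('scene')
save(a,'top.png');save(b,'scene.png')
np.save('top.npy',a,allow_pickle=True)
s=bot.sense();print({k:np.round(v,3) for k,v in s.items()})
E
```

```text
{'t': np.float64(0.1), 'joint_positions': array([ 50.569,  17.954,  85.849,  -0.   ,  76.262, -12.799]), 'qd': array([-0.002, -0.062, -0.119, -0.052,  0.041, -0.033]), 'joint_torque': array([ 2.0000e-03, -4.0282e+01, -2.5265e+01,  7.0000e-02,  3.4000e-02,
       -0.0000e+00]), 'tcp_pos': array([0.235, 0.469, 0.249]), 'tcp_rot': array([-1.79937e+02, -1.40000e-02,  1.53368e+02]), 'contact_force': array([ 0.603, -0.4  , -0.513]), 'wrist_torque': array([-0.009, -0.053,  0.027]), 'grip_force': np.float64(0.0), 'gripper_width': np.float64(0.088)}
```

View pics/top.png

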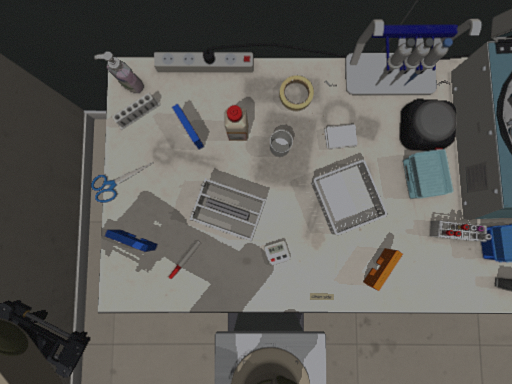

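View pics/scene.png

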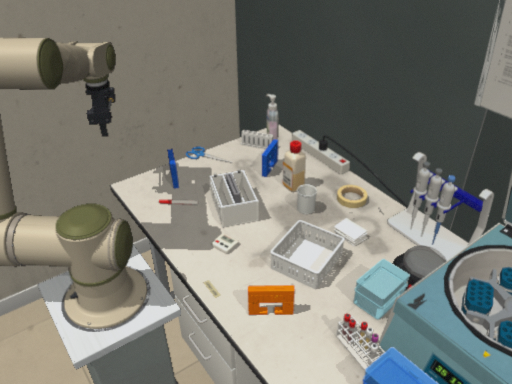

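The top view shows the tank with a grey cassette at (230,207) and the basket at (348,195). Cassette-shaped candidates are grey in the tank (230,207), blue (188,126), blue (130,240) and orange (383,268). I choose the grey one and will check it in a close crop.

```bash
python3 - <<'E'
from h import *
a=cam('top')
im=a['img'][160:250,180:280]
cv2.imwrite('pics/crop.png',cv2.resize(im[:,:,::-1],None,fx=7,fy=6.6,interpolation=cv2.INTER_CUBIC))
uv,P=cloud(a)
def rect(m,name):
    q=P[m]; r=cv2.minAreaRect(np.float32(q[:,:2]*1000)); print(name,m.sum(),np.round(r[0],1),np.round(r[1],1),round(r[2],1),'z',np.round(np.percentile(q[:,2],[5,50,95]),4))
def box(u0,u1,v0,v1): return (uv[:,0]>u0)&(uv[:,0]<u1)&(uv[:,1]>v0)&(uv[:,1]<v1)
t=box(180,280,160,250); z=P[:,2]
rect(t&(z>.075)&(z<.12),'tank top'); rect(t&(z>.098)&(z<.12),'cassette')
k=box(300,400,145,245)
rect(k&(z>.05)&(z<.09),'basket rim')
f=k&(z>.04);print(np.histogram(z[t],bins=np.arange(-.005,.125,.01)),np.histogram(z[k],bins=np.arange(-.005,.085,.01)))
E
```

```text
tank top 1119 [503.7 119.2] [180.7 123.9] 70.4 z [0.0809 0.0857 0.1045]
cassette 325 [503.9 119.1] [119.4  19.9] 70.7 z [0.0996 0.1027 0.1057]
basket rim 588 [ 539.6 -222.6] [172.9 158.8] 21.3 z [0.0534 0.067  0.0704]
(array([5796, 1289,   99,   49,   50,   54,   55,  147,  458,  329,  299,
         33]), array([-0.005,  0.005,  0.015,  0.025,  0.035,  0.045,  0.055,  0.065,
        0.075,  0.085,  0.095,  0.105,  0.115])) (array([8334,  202,  140,  123,  101,  102,   94,  454]), array([-0.005,  0.005,  0.015,  0.025,  0.035,  0.045,  0.055,  0.065,
        0.075]))
```

View pics/crop.png

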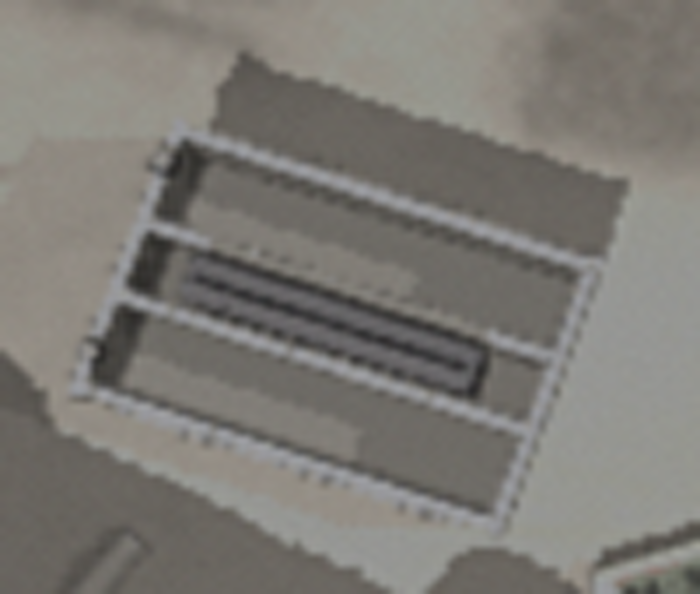

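The crop shows the grey cassette's top edge from (185,270) to (485,370), in the slot. The two terminals are at the left (+y) end, at (155,165) and (95,350), so the choice is confirmed. The tank is at (0.504, 0.119) with its y axis at 70.5°. The basket is at (0.540, -0.223) with its x axis at 21.3°.

```bash
cat >> h.py <<'E'
from scipy.spatial.transform import Rotation as Ro
def go(x,y,z,yaw):
    s=bot.sense(); R=Ro.from_euler('xyz',s['tcp_rot'],degrees=True); T=Ro.from_euler('xyz',[180,0,yaw],degrees=True)
    print('t',s['t'],'shift',np.round(R.inv().apply(np.array([x,y,z])-s['tcp_pos'])/.12,3),'turn',np.round((R.inv()*T).as_rotvec(degrees=True)/30,3))
    print(np.round(s['tcp_pos'],4),np.round(s['tcp_rot'],2),'F',np.round(s['contact_force'],2),'w',s['gripper_width'],s['grip_force'])
E
ls
```

```text
h.py
pics
top.npy
```

>>> carry_out:
  targets:
    - {"x": -0.41, "y": -0.2, "rz": 0.31, "grip": 0}
    - {"x": -0.83, "y": -0.4, "rz": 0.62, "grip": 0}
    - {"x": -0.83, "y": -0.4, "rz": 0.92, "grip": 0}

```text
validation failed for argument at $.ta...
```

>>> carry_out:
  targets:
    - {"x": -0.41, "y": -0.2, "z": 0.0, "rx": 0.0, "ry": 0.0, "rz": 0.31, "grip": 0.0}
    - {"x": -0.83, "y": -0.4, "z": 0.0, "rx": 0.0, "ry": 0.0, "rz": 0.62, "grip": 0.0}
    - {"x": -0.83, "y": -0.4, "z": 0.0, "rx": 0.0, "ry": 0.0, "rz": 0.92, "grip": 0.0}

```text
t: 0.52
tcp_pos: [0.3046, 0.3796, 0.2496]
tcp_rot: [-180.0, 0.0, 125.2]
contact_force: [-0.0, 0.9, -0.2]
gripper_width: 0.0604
grip_force: 0.0
```

```bash
python3 -c "
from h import *
go(.504,.119,.25,70.5)"
```

```text
t 0.525 shift [-2.732e+00  1.050e-01 -2.000e-03] turn [-0.000e+00  1.000e-03  1.824e+00]
[0.3046 0.3796 0.2496] [-1.7998e+02  3.0000e-02  1.2522e+02] F [-0.03  0.9  -0.24] w 0.060445831041608944 0.0
```

>>> carry_out:
  targets:
    - {"x": -0.5, "y": 0.02, "z": 0.0, "rx": 0.0, "ry": 0.0, "rz": 0.3, "grip": 0.0}
    - {"x": -0.95, "y": 0.04, "z": 0.0, "rx": 0.0, "ry": 0.0, "rz": 0.6, "grip": 0.0}
    - {"x": -0.95, "y": 0.04, "z": 0.0, "rx": 0.0, "ry": 0.0, "rz": 0.9, "grip": 0.0}

```text
t: 0.9
tcp_pos: [0.3751, 0.2897, 0.2495]
tcp_rot: [-180.0, 0.0, 98.2]
contact_force: [0.0, 0.8, -0.3]
gripper_width: 0.0442
grip_force: 0.0
```

```bash
python3 -c "
from h import *
go(.504,.119,.25,70.5)"
```

```text
t 0.9 shift [-1.562  0.86  -0.004] turn [-0.     0.001  0.924]
[0.3751 0.2897 0.2495] [-1.7999e+02  3.0000e-02  9.8220e+01] F [ 0.    0.76 -0.27] w 0.04422646983067083 0.0
```

>>> carry_out:
  targets:
    - {"x": -0.4, "y": 0.2, "z": 0.0, "rx": 0.0, "ry": 0.0, "rz": 0.3, "grip": 0.0}
    - {"x": -0.8, "y": 0.43, "z": 0.0, "rx": 0.0, "ry": 0.0, "rz": 0.6, "grip": 0.0}
    - {"x": -0.95, "y": 0.6, "z": 0.0, "rx": 0.0, "ry": 0.0, "rz": 0.92, "grip": 0.0}

```text
t: 1.27
tcp_pos: [0.463, 0.1883, 0.2496]
tcp_rot: [-180.0, 0.0, 70.7]
contact_force: [-1.2, 0.1, 0.5]
gripper_width: 0.0441
grip_force: 0.0
```

```bash
python3 -c "
from h import *
go(.504,.119,.17,70.5)"
```

```text
t 1.275 shift [-0.432  0.513  0.663] turn [-0.     0.001  0.007]
[0.463  0.1883 0.2496] [-1.7999e+02  2.0000e-02  7.0720e+01] F [-1.18  0.14  0.55] w 0.04408430622876975 0.0
```

>>> carry_out:
  targets:
    - {"x": -0.43, "y": 0.51, "z": 0.0, "rx": 0.0, "ry": 0.0, "rz": 0.0, "grip": 0.0}
    - {"x": -0.43, "y": 0.51, "z": 0.0, "rx": 0.0, "ry": 0.0, "rz": 0.0, "grip": 0.0}
    - {"x": -0.43, "y": 0.51, "z": 0.0, "rx": 0.0, "ry": 0.0, "rz": 0.0, "grip": 0.0}
    - {"x": -0.43, "y": 0.51, "z": 0.0, "rx": 0.0, "ry": 0.0, "rz": 0.0, "grip": 0.0}

```text
t: 1.78
tcp_pos: [0.5025, 0.1229, 0.2498]
tcp_rot: [-180.0, -0.0, 71.2]
contact_force: [-0.4, -0.3, 0.1]
gripper_width: 0.0439
grip_force: 0.0
```

```bash
python3 -c "
from h import *
go(.504,.119,.11,70.5)
d=cam('wrist');save(d,'w1.png')
uv,P=cloud(d)
for lo,hi in((.098,.112),(.075,.112)):
  m=(P[:,2]>lo)&(P[:,2]<hi)&(np.hypot(P[:,0]-.504,P[:,1]-.119)<.12)
  print(m.sum(),cv2.minAreaRect(np.float32(P[m][:,:2]*1000)),np.median(P[m][:,2]))
"
```

```text
t 1.775 shift [-0.027  0.023  1.165] turn [-0.001 -0.     0.025]
[0.5025 0.1229 0.2498] [-1.7998e+02 -1.0000e-02  7.1240e+01] F [-0.38 -0.32  0.13] w 0.04393178012950296 0.0
2207 ((504.3433837890625, 119.39689636230469), (119.22311401367188, 19.972457885742188), 70.93233489990234) 0.10368366442311139
7036 ((503.8564453125, 119.62232971191406), (181.99246215820312, 122.18634796142578), 70.69184875488281) 0.08586505435857764
```

View pics/w1.png

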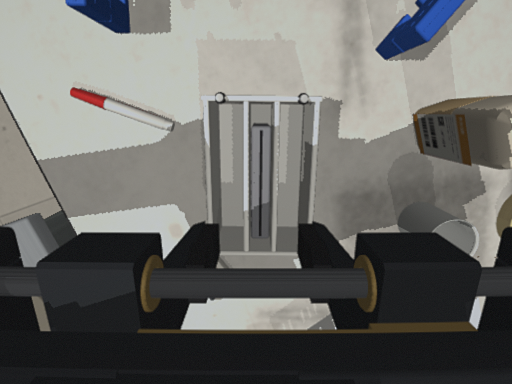

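The wrist view shows the cassette edge from (260,125) to (260,238), centred between the slot walls with both terminals at the top. It agrees with the top view.

>>> carry_out:
  targets:
    - {"x": -0.024, "y": 0.021, "z": 0.4, "rx": 0.0, "ry": 0.0, "rz": 0.015, "grip": 0.0}
    - {"x": -0.024, "y": 0.021, "z": 0.8, "rx": 0.0, "ry": 0.0, "rz": 0.015, "grip": 0.0}
    - {"x": -0.024, "y": 0.021, "z": 0.95, "rx": 0.0, "ry": 0.0, "rz": 0.015, "grip": 0.0}
    - {"x": -0.024, "y": 0.021, "z": 0.95, "rx": 0.0, "ry": 0.0, "rz": 0.015, "grip": 0.0}
    - {"x": -0.024, "y": 0.021, "z": 0.95, "rx": 0.0, "ry": 0.0, "rz": 0.015, "grip": 0.0}

```text
t: 2.45
tcp_pos: [0.505, 0.1188, 0.1369]
tcp_rot: [179.9, -0.0, 70.8]
contact_force: [-0.5, -0.4, 0.2]
gripper_width: 0.0441
grip_force: 0.0
```

```bash
python3 -c "
from h import *
go(.5042,.1195,.1,70.8)
"
```

```text
t 2.45 shift [ 0.003 -0.009  0.307] turn [ 0.003 -0.001 -0.001]
[0.505  0.1188 0.1369] [ 1.799e+02 -4.000e-02  7.077e+01] F [-0.45 -0.38  0.17] w 0.044064598280181534 0.0
```

>>> carry_out:
  targets:
    - {"x": 0.0, "y": -0.006, "z": 0.15, "rx": 0.0, "ry": 0.0, "rz": 0.0, "grip": 0.0}
    - {"x": 0.0, "y": -0.006, "z": 0.25, "rx": 0.0, "ry": 0.0, "rz": 0.0, "grip": 0.0}
    - {"x": 0.0, "y": -0.006, "z": 0.305, "rx": 0.0, "ry": 0.0, "rz": 0.0, "grip": 0.0}
    - {"x": 0.0, "y": -0.006, "z": 0.305, "rx": 0.0, "ry": 0.0, "rz": 0.0, "grip": 0.0}
    - {"x": 0.0, "y": -0.006, "z": 0.305, "rx": 0.0, "ry": 0.0, "rz": 0.0, "grip": 0.0}
    - {"x": 0.0, "y": -0.006, "z": 0.305, "rx": 0.0, "ry": 0.0, "rz": 0.0, "grip": 0.0}

```text
t: 3.2
tcp_pos: [0.5042, 0.1185, 0.0995]
tcp_rot: [180.0, -0.0, 70.7]
contact_force: [-0.3, -0.0, -0.6]
gripper_width: 0.044
grip_force: 0.0
```

Free of contact with the tips at 0.0885. Close gradually.

>>> carry_out:
  targets:
    - {"x": 0.0, "y": 0.0, "z": 0.0, "rx": 0.0, "ry": 0.0, "rz": 0.0, "grip": -0.4}
    - {"x": 0.0, "y": 0.0, "z": 0.0, "rx": 0.0, "ry": 0.0, "rz": 0.0, "grip": -0.5}
    - {"x": 0.0, "y": 0.0, "z": 0.0, "rx": 0.0, "ry": 0.0, "rz": 0.0, "grip": -0.7}
    - {"x": 0.0, "y": 0.0, "z": 0.0, "rx": 0.0, "ry": 0.0, "rz": 0.0, "grip": -1.0}
    - {"x": 0.0, "y": 0.0, "z": 0.0, "rx": 0.0, "ry": 0.0, "rz": 0.0, "grip": -1.0}
    - {"x": 0.0, "y": 0.0, "z": 0.0, "rx": 0.0, "ry": 0.0, "rz": 0.0, "grip": -1.0}

```text
t: 3.95
tcp_pos: [0.504, 0.1185, 0.0991]
tcp_rot: [180.0, -0.0, 70.7]
contact_force: [-0.2, 0.3, 1.3]
gripper_width: 0.0199
grip_force: 30.0
```

>>> carry_out:
  targets:
    - {"x": 0.0, "y": 0.0, "z": -0.016, "rx": 0.0, "ry": 0.0, "rz": 0.0, "grip": -1.0}
    - {"x": 0.0, "y": 0.0, "z": -0.016, "rx": 0.0, "ry": 0.0, "rz": 0.0, "grip": -1.0}
    - {"x": 0.01, "y": 0.0, "z": -0.016, "rx": 0.0, "ry": 0.0, "rz": 0.0, "grip": -1.0}
    - {"x": 0.02, "y": 0.0, "z": -0.016, "rx": 0.0, "ry": 0.0, "rz": 0.0, "grip": -1.0}
    - {"x": 0.03, "y": 0.0, "z": -0.016, "rx": 0.0, "ry": 0.0, "rz": 0.0, "grip": -1.0}
    - {"x": 0.04, "y": 0.0, "z": -0.016, "rx": 0.0, "ry": 0.0, "rz": 0.0, "grip": -1.0}
    - {"x": 0.04, "y": 0.0, "z": -0.016, "rx": 0.0, "ry": 0.0, "rz": 0.0, "grip": -1.0}

```text
t: 4.82
tcp_pos: [0.5056, 0.1231, 0.101]
tcp_rot: [-180.0, 0.0, 70.7]
contact_force: [-1.3, 0.0, -1.7]
gripper_width: 0.0198
grip_force: 30.0
```

>>> carry_out:
  targets:
    - {"x": 0.006, "y": 0.0, "z": 0.0, "rx": 0.0, "ry": 0.0, "rz": 0.0, "grip": -1.0}
    - {"x": 0.012, "y": 0.0, "z": 0.0, "rx": 0.0, "ry": 0.0, "rz": 0.0, "grip": -1.0}
    - {"x": 0.018, "y": 0.0, "z": 0.0, "rx": 0.0, "ry": 0.0, "rz": 0.0, "grip": -1.0}
    - {"x": 0.018, "y": 0.0, "z": 0.0, "rx": 0.0, "ry": 0.0, "rz": 0.0, "grip": -1.0}

```text
t: 5.32
tcp_pos: [0.5063, 0.1251, 0.101]
tcp_rot: [-180.0, 0.0, 70.7]
contact_force: [0.1, -0.4, -2.6]
gripper_width: 0.0197
grip_force: 30.0
```

>>> carry_out:
  targets:
    - {"x": 0.006, "y": 0.0, "z": 0.0, "rx": 0.0, "ry": 0.0, "rz": 0.0, "grip": -1.0}
    - {"x": 0.012, "y": 0.0, "z": 0.0, "rx": 0.0, "ry": 0.0, "rz": 0.0, "grip": -1.0}
    - {"x": 0.012, "y": 0.0, "z": 0.0, "rx": 0.0, "ry": 0.0, "rz": 0.0, "grip": -1.0}

```text
t: 5.7
tcp_pos: [0.5068, 0.1264, 0.101]
tcp_rot: [180.0, 0.0, 70.7]
contact_force: [-0.6, 0.2, -2.2]
gripper_width: 0.02
grip_force: 30.0
```

>>> carry_out:
  targets:
    - {"x": 0.008, "y": 0.0, "z": 0.0, "rx": 0.0, "ry": 0.0, "rz": 0.0, "grip": -1.0}
    - {"x": 0.016, "y": 0.0, "z": 0.0, "rx": 0.0, "ry": 0.0, "rz": 0.0, "grip": -1.0}
    - {"x": 0.016, "y": 0.0, "z": 0.0, "rx": 0.0, "ry": 0.0, "rz": 0.0, "grip": -1.0}

```text
t: 6.08
tcp_pos: [0.5074, 0.1283, 0.101]
tcp_rot: [180.0, 0.0, 70.7]
contact_force: [0.2, 0.6, -2.2]
gripper_width: 0.02
grip_force: 30.0
```

>>> carry_out:
  targets:
    - {"x": 0.008, "y": 0.0, "z": 0.0, "rx": 0.0, "ry": 0.0, "rz": 0.0, "grip": -1.0}
    - {"x": 0.012, "y": 0.0, "z": 0.0, "rx": 0.0, "ry": 0.0, "rz": 0.0, "grip": -1.0}
    - {"x": 0.012, "y": 0.0, "z": 0.0, "rx": 0.0, "ry": 0.0, "rz": 0.0, "grip": -1.0}

```text
t: 6.45
tcp_pos: [0.5079, 0.1296, 0.101]
tcp_rot: [180.0, 0.0, 70.7]
contact_force: [0.1, -0.0, -2.6]
gripper_width: 0.0195
grip_force: 30.0
```

>>> carry_out:
  targets:
    - {"x": 0.008, "y": 0.0, "z": 0.0, "rx": 0.0, "ry": 0.0, "rz": 0.0, "grip": -1.0}
    - {"x": 0.014, "y": 0.0, "z": 0.0, "rx": 0.0, "ry": 0.0, "rz": 0.0, "grip": -1.0}
    - {"x": 0.014, "y": 0.0, "z": 0.0, "rx": 0.0, "ry": 0.0, "rz": 0.0, "grip": -1.0}

```text
t: 6.82
tcp_pos: [0.5084, 0.1312, 0.101]
tcp_rot: [180.0, 0.0, 70.7]
contact_force: [-0.8, -0.1, -1.5]
gripper_width: 0.0196
grip_force: 30.0
```

>>> carry_out:
  targets:
    - {"x": 0.008, "y": 0.0, "z": 0.0, "rx": 0.0, "ry": 0.0, "rz": 0.0, "grip": -1.0}
    - {"x": 0.014, "y": 0.0, "z": 0.0, "rx": 0.0, "ry": 0.0, "rz": 0.0, "grip": -1.0}
    - {"x": 0.014, "y": 0.0, "z": 0.0, "rx": 0.0, "ry": 0.0, "rz": 0.0, "grip": -1.0}

```text
t: 7.2
tcp_pos: [0.509, 0.1328, 0.101]
tcp_rot: [180.0, 0.0, 70.7]
contact_force: [0.4, -0.5, -1.9]
gripper_width: 0.0198
grip_force: 30.0
```

>>> carry_out:
  targets:
    - {"x": 0.0, "y": 0.0, "z": -0.008, "rx": 0.0, "ry": 0.0, "rz": 0.0, "grip": -1.0}
    - {"x": 0.0, "y": 0.0, "z": -0.014, "rx": 0.0, "ry": 0.0, "rz": 0.0, "grip": -1.0}
    - {"x": 0.0, "y": 0.0, "z": -0.02, "rx": 0.0, "ry": 0.0, "rz": 0.0, "grip": -1.0}
    - {"x": 0.0, "y": 0.0, "z": -0.02, "rx": 0.0, "ry": 0.0, "rz": 0.0, "grip": -1.0}

```text
t: 7.7
tcp_pos: [0.509, 0.1327, 0.1035]
tcp_rot: [180.0, -0.0, 70.7]
contact_force: [-0.7, -0.3, -1.4]
gripper_width: 0.0201
grip_force: 30.0
```

>>> carry_out:
  targets:
    - {"x": 0.0, "y": 0.0, "z": -0.006, "rx": 0.0, "ry": 0.0, "rz": 0.0, "grip": -1.0}
    - {"x": 0.0, "y": 0.0, "z": -0.01, "rx": 0.0, "ry": 0.0, "rz": 0.0, "grip": -1.0}
    - {"x": 0.0, "y": 0.0, "z": -0.01, "rx": 0.0, "ry": 0.0, "rz": 0.0, "grip": -1.0}

```text
t: 8.07
tcp_pos: [0.509, 0.1327, 0.1047]
tcp_rot: [180.0, -0.0, 70.7]
contact_force: [-0.6, 0.4, -1.4]
gripper_width: 0.0198
grip_force: 30.0
```

>>> carry_out:
  targets:
    - {"x": 0.0, "y": 0.0, "z": -0.006, "rx": 0.0, "ry": 0.0, "rz": 0.0, "grip": -1.0}
    - {"x": 0.0, "y": 0.0, "z": -0.01, "rx": 0.0, "ry": 0.0, "rz": 0.0, "grip": -1.0}
    - {"x": 0.0, "y": 0.0, "z": -0.01, "rx": 0.0, "ry": 0.0, "rz": 0.0, "grip": -1.0}

```text
t: 8.45
tcp_pos: [0.509, 0.1328, 0.1059]
tcp_rot: [180.0, -0.0, 70.7]
contact_force: [0.2, 0.4, -1.7]
gripper_width: 0.0197
grip_force: 30.0
```

>>> carry_out:
  targets:
    - {"x": 0.0, "y": 0.0, "z": -0.008, "rx": 0.0, "ry": 0.0, "rz": 0.0, "grip": -1.0}
    - {"x": 0.0, "y": 0.0, "z": -0.016, "rx": 0.0, "ry": 0.0, "rz": 0.0, "grip": -1.0}
    - {"x": 0.0, "y": 0.0, "z": -0.016, "rx": 0.0, "ry": 0.0, "rz": 0.0, "grip": -1.0}

```text
t: 8.82
tcp_pos: [0.509, 0.1327, 0.1078]
tcp_rot: [180.0, -0.0, 70.7]
contact_force: [0.8, -1.2, -1.8]
gripper_width: 0.0196
grip_force: 30.0
```

>>> carry_out:
  targets:
    - {"x": 0.0, "y": 0.0, "z": -0.01, "rx": 0.0, "ry": 0.0, "rz": 0.0, "grip": -1.0}
    - {"x": 0.0, "y": 0.0, "z": -0.02, "rx": 0.0, "ry": 0.0, "rz": 0.0, "grip": -1.0}
    - {"x": 0.0, "y": 0.0, "z": -0.02, "rx": 0.0, "ry": 0.0, "rz": 0.0, "grip": -1.0}

```text
t: 9.2
tcp_pos: [0.509, 0.1327, 0.1103]
tcp_rot: [180.0, -0.0, 70.7]
contact_force: [0.6, -0.2, -1.1]
gripper_width: 0.0196
grip_force: 30.0
```

>>> carry_out:
  targets:
    - {"x": 0.0, "y": 0.0, "z": -0.02, "rx": 0.0, "ry": 0.0, "rz": 0.0, "grip": -1.0}
    - {"x": 0.0, "y": 0.0, "z": -0.04, "rx": 0.0, "ry": 0.0, "rz": 0.0, "grip": -1.0}
    - {"x": 0.0, "y": 0.0, "z": -0.06, "rx": 0.0, "ry": 0.0, "rz": 0.0, "grip": -1.0}
    - {"x": 0.0, "y": 0.0, "z": -0.08, "rx": 0.0, "ry": 0.0, "rz": 0.0, "grip": -1.0}
    - {"x": 0.0, "y": 0.0, "z": -0.1, "rx": 0.0, "ry": 0.0, "rz": 0.0, "grip": -1.0}
    - {"x": 0.0, "y": 0.0, "z": -0.1, "rx": 0.0, "ry": 0.0, "rz": 0.0, "grip": -1.0}

```text
t: 9.95
tcp_pos: [0.5091, 0.1328, 0.1224]
tcp_rot: [180.0, -0.0, 70.7]
contact_force: [-0.8, 0.0, -1.0]
gripper_width: 0.0197
grip_force: 30.0
```

>>> carry_out:
  targets:
    - {"x": 0.0, "y": 0.0, "z": -0.05, "rx": 0.0, "ry": 0.0, "rz": 0.0, "grip": -1.0}
    - {"x": 0.0, "y": 0.0, "z": -0.12, "rx": 0.0, "ry": 0.0, "rz": 0.0, "grip": -1.0}
    - {"x": 0.0, "y": 0.0, "z": -0.22, "rx": 0.0, "ry": 0.0, "rz": 0.0, "grip": -1.0}
    - {"x": 0.0, "y": 0.0, "z": -0.34, "rx": 0.0, "ry": 0.0, "rz": 0.0, "grip": -1.0}
    - {"x": 0.0, "y": 0.0, "z": -0.46, "rx": 0.0, "ry": 0.0, "rz": 0.0, "grip": -1.0}
    - {"x": 0.0, "y": 0.0, "z": -0.6, "rx": 0.0, "ry": 0.0, "rz": 0.0, "grip": -1.0}
    - {"x": 0.0, "y": 0.0, "z": -0.75, "rx": 0.0, "ry": 0.0, "rz": 0.0, "grip": -1.0}
    - {"x": 0.0, "y": 0.0, "z": -0.88, "rx": 0.0, "ry": 0.0, "rz": 0.0, "grip": -1.0}
    - {"x": 0.0, "y": 0.0, "z": -0.95, "rx": 0.0, "ry": 0.0, "rz": 0.0, "grip": -1.0}
    - {"x": 0.0, "y": 0.0, "z": -0.95, "rx": 0.0, "ry": 0.0, "rz": 0.0, "grip": -1.0}

```text
t: 11.2
tcp_pos: [0.5091, 0.1327, 0.2365]
tcp_rot: [180.0, -0.0, 70.7]
contact_force: [0.2, -0.2, -1.4]
gripper_width: 0.0198
grip_force: 30.0
```

```bash
python3 - <<'E'
from h import *
go(.5396,-.2226,.236,21.3)
d=cam('scene');save(d,'s2.png')
a=cam('top');uv,P=cloud(a)
m=(uv[:,0]>300)&(uv[:,0]<400)&(uv[:,1]>145)&(uv[:,1]<245)&(P[:,2]>.055)&(P[:,2]<.09)
print(cv2.minAreaRect(np.float32(P[m][:,:2]*1000)))
# cassette now, from scene cloud
uv,P=cloud(d); m=(np.hypot(P[:,0]-.51,P[:,1]-.133)<.08)&(P[:,2]>.1)&(P[:,2]<.21)
print(P[m].min(0),P[m].max(0))
E
```

```text
t 11.2 shift [-2.711  1.218  0.005] turn [ 1.000e-03 -1.000e-03  1.647e+00]
[0.5091 0.1327 0.2365] [ 1.7996e+02 -1.0000e-02  7.0720e+01] F [ 0.17 -0.23 -1.36] w 0.01984313544687838 29.980005025863647
((539.62939453125, -222.4730224609375), (173.04336547851562, 158.119140625), 21.25752067565918)
[0.47983324 0.07106829 0.14446079] [0.5211344  0.1943907  0.20985423]
```

View pics/s2.png

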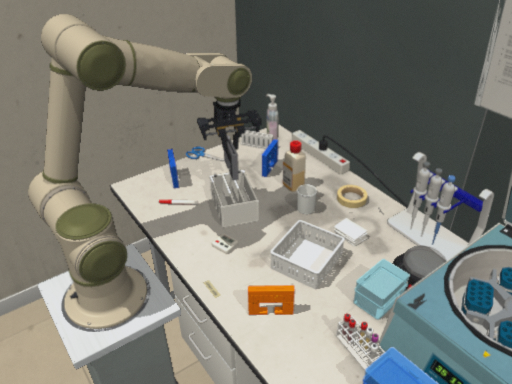

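The cassette is clear of the tank, hanging at about (232,170). The basket is unmoved.

>>> carry_out:
  targets:
    - {"x": -0.2, "y": 0.09, "z": 0.0, "rx": 0.0, "ry": 0.0, "rz": 0.15, "grip": -1.0}
    - {"x": -0.45, "y": 0.2, "z": 0.0, "rx": 0.0, "ry": 0.0, "rz": 0.35, "grip": -1.0}
    - {"x": -0.7, "y": 0.31, "z": 0.0, "rx": 0.0, "ry": 0.0, "rz": 0.55, "grip": -1.0}
    - {"x": -0.95, "y": 0.42, "z": 0.0, "rx": 0.0, "ry": 0.0, "rz": 0.75, "grip": -1.0}
    - {"x": -0.95, "y": 0.42, "z": 0.0, "rx": 0.0, "ry": 0.0, "rz": 0.75, "grip": -1.0}

```text
t: 11.92
tcp_pos: [0.5188, 0.0069, 0.2355]
tcp_rot: [-179.9, 0.0, 48.0]
contact_force: [0.6, 0.4, -1.4]
gripper_width: 0.0199
grip_force: 30.0
```

```bash
python3 -c "
from h import *
go(.5396,-.2225,.236,21.3)"
```

```text
t 11.925 shift [-1.306  1.407 -0.005] turn [-0.001  0.002  0.891]
[0.5188 0.0069 0.2355] [-1.7994e+02  5.0000e-02  4.8040e+01] F [ 0.59  0.41 -1.36] w 0.019936518668139155 29.980514645576477
```

>>> carry_out:
  targets:
    - {"x": -0.2, "y": 0.22, "z": 0.0, "rx": 0.0, "ry": 0.0, "rz": 0.2, "grip": -1.0}
    - {"x": -0.45, "y": 0.48, "z": 0.0, "rx": 0.0, "ry": 0.0, "rz": 0.45, "grip": -1.0}
    - {"x": -0.65, "y": 0.7, "z": 0.0, "rx": 0.0, "ry": 0.0, "rz": 0.7, "grip": -1.0}
    - {"x": -0.85, "y": 0.9, "z": 0.0, "rx": 0.0, "ry": 0.0, "rz": 0.89, "grip": -1.0}
    - {"x": -0.85, "y": 0.9, "z": 0.0, "rx": 0.0, "ry": 0.0, "rz": 0.89, "grip": -1.0}

```text
t: 12.55
tcp_pos: [0.5314, -0.1404, 0.2354]
tcp_rot: [-180.0, 0.0, 21.4]
contact_force: [0.6, 1.0, -2.4]
gripper_width: 0.0194
grip_force: 30.0
```

```bash
python3 -c "
from h import *
go(.5396,-.2225,.236,21.3)"
```

```text
t 12.55 shift [-0.187  0.662 -0.005] turn [-0.002  0.001  0.005]
[ 0.5314 -0.1404  0.2354] [-1.7995e+02  4.0000e-02  2.1440e+01] F [ 0.61  0.96 -2.42] w 0.01941660388269557 29.980404675006866
```

>>> carry_out:
  targets:
    - {"x": -0.09, "y": 0.33, "z": 0.0, "rx": 0.0, "ry": 0.0, "rz": 0.0, "grip": -1.0}
    - {"x": -0.19, "y": 0.66, "z": 0.0, "rx": 0.0, "ry": 0.0, "rz": 0.0, "grip": -1.0}
    - {"x": -0.19, "y": 0.66, "z": 0.0, "rx": 0.0, "ry": 0.0, "rz": 0.0, "grip": -1.0}
    - {"x": -0.19, "y": 0.66, "z": 0.15, "rx": 0.0, "ry": 0.0, "rz": 0.0, "grip": -1.0}
    - {"x": -0.19, "y": 0.66, "z": 0.35, "rx": 0.0, "ry": 0.0, "rz": 0.0, "grip": -1.0}
    - {"x": -0.19, "y": 0.66, "z": 0.5, "rx": 0.0, "ry": 0.0, "rz": 0.0, "grip": -1.0}
    - {"x": -0.19, "y": 0.66, "z": 0.5, "rx": 0.0, "ry": 0.0, "rz": 0.0, "grip": -1.0}

```text
t: 13.42
tcp_pos: [0.539, -0.2194, 0.1751]
tcp_rot: [-179.8, 0.1, 21.7]
contact_force: [0.3, 0.6, -1.7]
gripper_width: 0.0196
grip_force: 30.0
```

```bash
python3 -c "
from h import *
go(.5396,-.2225,.1,21.3)
d=cam('scene');cv2.imwrite('pics/s3.png',cv2.resize(d['img'][180:310,230:390,::-1],None,fx=4,fy=4))"
```

```text
t 13.425 shift [-0.004  0.027  0.626] turn [-0.005  0.003  0.012]
[ 0.539  -0.2194  0.1751] [-1.7984e+02  9.0000e-02  2.1670e+01] F [ 0.32  0.6  -1.68] w 0.019556323691034157 29.980123043060303
```

View pics/s3.png

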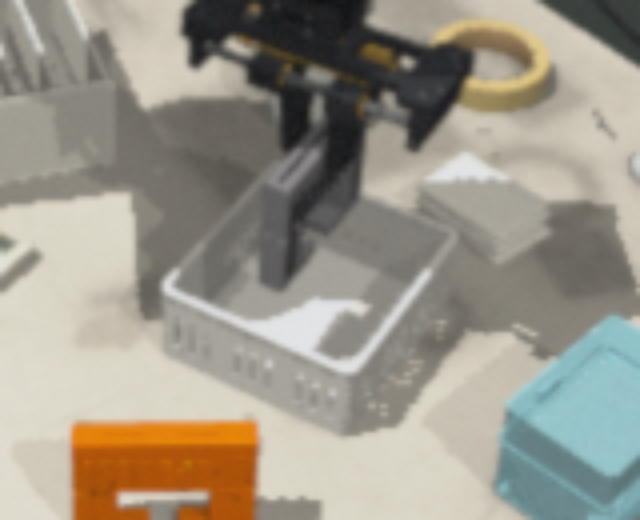

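The cassette hangs upright over the basket interior, lower edge at about (275,280), with clearance all round. Lowering.

>>> carry_out:
  targets:
    - {"x": -0.004, "y": 0.01, "z": 0.15, "rx": 0.0, "ry": 0.0, "rz": 0.0, "grip": -1.0}
    - {"x": -0.004, "y": 0.01, "z": 0.32, "rx": 0.0, "ry": 0.0, "rz": 0.0, "grip": -1.0}
    - {"x": -0.004, "y": 0.01, "z": 0.48, "rx": 0.0, "ry": 0.0, "rz": 0.0, "grip": -1.0}
    - {"x": -0.004, "y": 0.01, "z": 0.58, "rx": 0.0, "ry": 0.0, "rz": 0.0, "grip": -1.0}
    - {"x": -0.004, "y": 0.01, "z": 0.64, "rx": 0.0, "ry": 0.0, "rz": 0.0, "grip": -1.0}
    - {"x": -0.004, "y": 0.01, "z": 0.64, "rx": 0.0, "ry": 0.0, "rz": 0.0, "grip": -1.0}
    - {"x": -0.004, "y": 0.01, "z": 0.64, "rx": 0.0, "ry": 0.0, "rz": 0.0, "grip": -1.0}

```text
t: 14.35
tcp_pos: [0.5396, -0.223, 0.1001]
tcp_rot: [179.9, -0.0, 21.5]
contact_force: [0.2, -0.5, -1.3]
gripper_width: 0.0196
grip_force: 30.0
```

>>> carry_out:
  targets:
    - {"x": 0.0, "y": 0.0, "z": 0.008, "rx": 0.0, "ry": 0.0, "rz": 0.0, "grip": -1.0}
    - {"x": 0.0, "y": 0.0, "z": 0.016, "rx": 0.0, "ry": 0.0, "rz": 0.0, "grip": -1.0}
    - {"x": 0.0, "y": 0.0, "z": 0.016, "rx": 0.0, "ry": 0.0, "rz": 0.0, "grip": -1.0}

```text
t: 14.72
tcp_pos: [0.5393, -0.2229, 0.0974]
tcp_rot: [-180.0, 0.0, 21.5]
contact_force: [-0.5, -0.5, -1.8]
gripper_width: 0.0197
grip_force: 30.0
```

>>> carry_out:
  targets:
    - {"x": 0.0, "y": 0.0, "z": 0.008, "rx": 0.0, "ry": 0.0, "rz": 0.0, "grip": -1.0}
    - {"x": 0.0, "y": 0.0, "z": 0.018, "rx": 0.0, "ry": 0.0, "rz": 0.0, "grip": -1.0}
    - {"x": 0.0, "y": 0.0, "z": 0.018, "rx": 0.0, "ry": 0.0, "rz": 0.0, "grip": -1.0}

```text
t: 15.1
tcp_pos: [0.5392, -0.2228, 0.0951]
tcp_rot: [-180.0, 0.0, 21.5]
contact_force: [-0.0, -0.2, -2.5]
gripper_width: 0.0197
grip_force: 30.0
```

>>> carry_out:
  targets:
    - {"x": 0.0, "y": 0.0, "z": 0.006, "rx": 0.0, "ry": 0.0, "rz": 0.0, "grip": -1.0}
    - {"x": 0.0, "y": 0.0, "z": 0.012, "rx": 0.0, "ry": 0.0, "rz": 0.0, "grip": -1.0}
    - {"x": 0.0, "y": 0.0, "z": 0.012, "rx": 0.0, "ry": 0.0, "rz": 0.0, "grip": -1.0}

```text
t: 15.48
tcp_pos: [0.5393, -0.2228, 0.0938]
tcp_rot: [-180.0, 0.0, 21.5]
contact_force: [-1.1, -0.4, -1.7]
gripper_width: 0.02
grip_force: 30.0
```

>>> carry_out:
  targets:
    - {"x": 0.0, "y": 0.0, "z": 0.006, "rx": 0.0, "ry": 0.0, "rz": 0.0, "grip": -1.0}
    - {"x": 0.0, "y": 0.0, "z": 0.006, "rx": 0.0, "ry": 0.0, "rz": 0.0, "grip": -1.0}

```text
t: 15.72
tcp_pos: [0.5394, -0.2229, 0.0936]
tcp_rot: [180.0, -0.0, 21.5]
contact_force: [-2.2, 0.7, 4.3]
gripper_width: 0.0201
grip_force: 30.0
```

>>> carry_out:
  targets:
    - {"x": 0.0, "y": 0.0, "z": 0.006, "rx": 0.0, "ry": 0.0, "rz": 0.0, "grip": -1.0}
    - {"x": 0.0, "y": 0.0, "z": 0.006, "rx": 0.0, "ry": 0.0, "rz": 0.0, "grip": -1.0}

```text
t: 15.98
tcp_pos: [0.5395, -0.2231, 0.0936]
tcp_rot: [179.9, -0.0, 21.5]
contact_force: [-4.3, 1.2, 10.6]
gripper_width: 0.0196
grip_force: 30.0
```

On the floor. Ease the pressure off and release.

>>> carry_out:
  targets:
    - {"x": 0.0, "y": 0.0, "z": -0.007, "rx": 0.0, "ry": 0.0, "rz": 0.0, "grip": -1.0}
    - {"x": 0.0, "y": 0.0, "z": -0.007, "rx": 0.0, "ry": 0.0, "rz": 0.0, "grip": -1.0}
    - {"x": 0.0, "y": 0.0, "z": -0.007, "rx": 0.0, "ry": 0.0, "rz": 0.0, "grip": -0.4}
    - {"x": 0.0, "y": 0.0, "z": -0.007, "rx": 0.0, "ry": 0.0, "rz": 0.0, "grip": -0.2}
    - {"x": 0.0, "y": 0.0, "z": -0.007, "rx": 0.0, "ry": 0.0, "rz": 0.0, "grip": 0.0}
    - {"x": 0.0, "y": 0.0, "z": -0.007, "rx": 0.0, "ry": 0.0, "rz": 0.0, "grip": 0.0}
    - {"x": 0.0, "y": 0.0, "z": -0.007, "rx": 0.0, "ry": 0.0, "rz": 0.0, "grip": 0.0}

```text
t: 16.85
tcp_pos: [0.5393, -0.2228, 0.0932]
tcp_rot: [-180.0, -0.0, 21.5]
contact_force: [0.6, -0.6, 0.8]
gripper_width: 0.0441
grip_force: 0.0
```

>>> carry_out:
  targets:
    - {"x": 0.0, "y": 0.0, "z": -0.05, "rx": 0.0, "ry": 0.0, "rz": 0.0, "grip": 0.0}
    - {"x": 0.0, "y": 0.0, "z": -0.15, "rx": 0.0, "ry": 0.0, "rz": 0.0, "grip": 0.0}
    - {"x": 0.0, "y": 0.0, "z": -0.4, "rx": 0.0, "ry": 0.0, "rz": 0.0, "grip": 0.0}
    - {"x": 0.0, "y": 0.0, "z": -0.8, "rx": 0.0, "ry": 0.0, "rz": 0.0, "grip": 0.0}
    - {"x": 0.0, "y": 0.0, "z": -1.0, "rx": 0.0, "ry": 0.0, "rz": 0.0, "grip": 0.0}
    - {"x": 0.0, "y": 0.0, "z": -1.0, "rx": 0.0, "ry": 0.0, "rz": 0.0, "grip": 0.0}
    - {"x": 0.0, "y": 0.0, "z": -1.0, "rx": 0.0, "ry": 0.0, "rz": 0.0, "grip": 0.0}

```text
t: 17.73
tcp_pos: [0.5389, -0.2226, 0.2122]
tcp_rot: [-179.9, 0.1, 21.5]
contact_force: [0.3, -0.6, -0.5]
gripper_width: 0.0444
grip_force: 0.0
```

```bash
python3 -c "
from h import *
d=cam('scene');cv2.imwrite('pics/s4.png',cv2.resize(d['img'][130:310,180:400,::-1],None,fx=3,fy=3))"
```

```text
(no output)
```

View pics/s4.png

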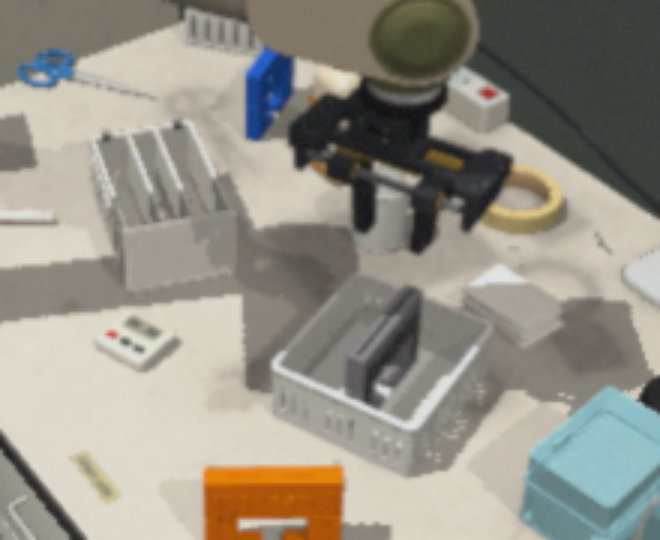

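The cassette stands upright in the basket at (380,350), and the gripper is clear above it. Everything else is untouched.

```bash
python3 -c "
from bench import sign_off
print(sign_off())"
```

```text
the job is handed in; nothing more can be done
None
```

The grey cassette came free after sliding about 15 mm toward the tank's +y end, and it now stands upright on the basket floor; the job was handed in at about 18 s, with nothing else touched.

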